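# Index the pipe stub to its next tack position and hold it

## Task

One of the two indexing heads on the welding bench carries the upright pipe stub, the other a flat flange ring. Pinch the knob of the head with the pipe stub and turn it clockwise (seen from above), feeling the clicks, to the third stop counted from the home mark, without running on to the fourth; it may have been left at home, near the first stop or between the two. Keep gripping the knob there and finish while still holding it for the tack weld; leave the other head's knob, both workpieces on their plates and the other things on the bench as they are.

Things in the scene. Friction and masses are not known exactly. Their poses are not given: they have to be found in the camera images.
- left_head: the left indexing head (the one on the +y side), bolted down: grey housing 220 x 120 mm, 50 mm high (foot 260 mm long). Origin: centre of its underside; x points from its knob towards its faceplate (roughly away from the robot), z up. Knob axis (vertical) at x = -60 mm, faceplate axis (vertical) at x = +60 mm. Both heads are alike
- left_grip (a point): on the left knob's axis, in the middle of the grip bar, 88 mm above the bench: the place to pinch. Black knob: a disc of radius 26 mm (top 64 mm above the bench) with an upright bar on it, 50 mm long, 14 mm thick, 40 mm tall (64 to 104 mm above the bench). The point turns with the knob: its x runs along the bar, its -x to the pointer end, its y across the 14 mm, z up
- left_pointer (a point): tip of the left knob's pointer nose (with a pale line), 34 mm from the knob axis, 60 mm above the bench; it sweeps over a round aluminium dial (radius 42 mm) with 18 dark ticks, 20 degrees apart, one per stop; the long tick, towards the head's -x end, is home
- left_knob (a joint): angle of the left knob in rad, growing clockwise seen from above. 0 = home (pointer on the long tick; a pin blocks turning back). A detent stop every 0.349 rad: first stop 0.349, second 0.698, third 1.047. Leaving a stop takes about 0.2 N m (pinch firmly, 30 N does); half-way to the next it snaps over and the torque reverses. It starts between 0 and 0.45, mostly settled in a stop
- left_seat (a point): centre of the left faceplate's top face, 62 mm above the bench; steel disc, radius 48 mm, with a spigot (radius 17.5 mm, 8 mm tall). It turns together with the left knob
- right_head: the right indexing head (the one on the -y side), bolted down: grey housing 220 x 120 mm, 50 mm high (foot 260 mm long). Origin: centre of its underside; x points from its knob towards its faceplate (roughly away from the robot), z up. Knob axis (vertical) at x = -60 mm, faceplate axis (vertical) at x = +60 mm. Both heads are alike
- right_grip (a point): on the right knob's axis, in the middle of the grip bar, 88 mm above the bench: the place to pinch. Black knob: a disc of radius 26 mm (top 64 mm above the bench) with an upright bar on it, 50 mm long, 14 mm thick, 40 mm tall (64 to 104 mm above the bench). The point turns with the knob: its x runs along the bar, its -x to the pointer end, its y across the 14 mm, z up
- right_pointer (a point): tip of the right knob's pointer nose (with a pale line), 34 mm from the knob axis, 60 mm above the bench; it sweeps over a round aluminium dial (radius 42 mm) with 18 dark ticks, 20 degrees apart, one per stop; the long tick, towards the head's -x end, is home
- right_knob (a joint): angle of the right knob in rad, growing clockwise seen from above. 0 = home (pointer on the long tick; a pin blocks turning back). A detent stop every 0.349 rad: first stop 0.349, second 0.698, third 1.047. Leaving a stop takes about 0.2 N m (pinch firmly, 30 N does); half-way to the next it snaps over and the torque reverses. It starts between 0 and 0.45, mostly settled in a stop
- right_seat (a point): centre of the right faceplate's top face, 62 mm above the bench; steel disc, radius 48 mm, with a spigot (radius 17.5 mm, 8 mm tall). It turns together with the right knob
- stub_mid (a point): centre of the pipe stub: a steel tube 48 mm across, 45 mm high, upright over the spigot of one of the two faceplates (which one varies); centre 84.5 mm above the bench, top 107 mm
- flange_mid (a point): centre of the flat flange ring: steel, 80 mm across, 10 mm thick, with a 40 mm hole, lying over the spigot of the other faceplate; centre 67 mm above the bench
- magnet: bystander: L-shaped grey welding magnet, 90 x 72 mm, 20 mm high, between the heads; origin under its long leg's middle
- hammer: bystander: hammer with a wooden handle lying between and behind the heads; origin on its underside
- brush: bystander: brush with a wooden handle lying right of the right head; origin on its underside
- spray: bystander: plain spray can, 60 mm across, 170 mm high, left of the left head; origin at the centre of its underside
- offcut: bystander: steel plate offcut 120 x 60 x 8 mm, left of the left head, nearer the robot; origin at the centre of its underside
Things that resemble listed ones, but are neither listed nor needed, are in the scene too. There is more than one size of the part that bears stub_mid; the job needs the largest.

How it is judged:
By the outcome, as a careful person would: the job done as asked, in the order asked, and still so for the second after the job is handed in, while the arm keeps its last pose, push and grip.
It also fails if it takes over 35 s, if anything falls off the work surface, if the arm or the gripper's body presses on something with over 40 N, if the wrist force passes 120 N, or if a joint passes its speed limit or range.

## Robot

A 7-joint arm with a two-finger parallel gripper is mounted at the origin on the work surface. World frame = base frame: x ahead of the robot, y to its left, z up, the work surface at z = 0. Lengths are in m, angles in rad, forces in N, time in s.
With the tool pointing down it reaches from about 0.425 to 0.875 m from the base axis. Payload 8.4 kg.
Tool frame: the origin (TCP) lies midway between the tips of the shut fingers; the grasp point (between the pads) lies 19 mm behind it (ctrl.grip_point_offset is the distance from the TCP to the grasp point, in m); z points along the fingers, y is the direction in which the jaws open and shut (so a half turn about z gives the same grasp; the last joint's range is limited). The gripper opens to 85 mm and grips with 20 to 120 N. Pads are 22 mm wide; open, the fingers measure 114 mm over their backs; the gripper's body (76 mm by 85 mm) begins 54 mm behind the grasp point. The pads swing forward as they close: fully open they stand 13 mm farther back than shut.
Start: joints at [1.233, 0.333, 0.04, 1.465, -0.013, 1.343, -0.059], TCP at [0.154, -0.632, 0.231] pointing down, gripper open.
Joint ranges: [-2.58, 2.58], [-0.38, 2.09], [-1.3, 1.39], [0.25, 2.4], [-1.5, 4.64], [0.08, 2.09], [-2.65, 2.65]. Speed limits (rad/s): [2.22, 2.22, 2.79, 2.79, 3.14, 3.14, 3.14].

## Interface

Orientations are given as a rotation vector (axis times angle).
In Python, from cell import ctrl gives the robot as it stands. Calls block until the motion is done:
- ctrl.goto(position, orientation): joint-space move of the TCP to a pose.
- ctrl.move_linear(position, frame=None, rate=0.15, stop_force=None): straight line of the TCP; frame=None keeps the orientation; rate is the mean speed in m/s. With stop_force (N) it stops when the force on the tool has changed by that much, and returns True; else False.
- ctrl.movej(angles): joint-space move.
- ctrl.set_gripper(opening): finger opening in m; the grip force is fixed at half the most; returns when the fingers have stopped.
- ctrl.wait(seconds).
- ctrl.inverse_kinematics(position, orientation): joint angles nearest the present ones, or None.
- ctrl.observe(): the state.
- ctrl.snapshot(name): name is "scene" or "top"; returns a dict with "pixels" (400x640x3 uint8, red, green, blue), "fx", "fy", "cx", "cy" (pixels), "view" (4x4, takes a point from world to camera coordinates). Camera axes: x right, y down, z forward; pixel columns grow to the right and rows downward; lengths in m; the calibration is good to about 2 mm. A picture is of the moment at which its call begins. There is no depth.
A pose or a line that the arm cannot do raises ctrl.PlanningError and nothing moves.
- ctrl.sign_off(): hands the job in, once; it reports no verdict.
The state is a dict: "time": time; "q": joint angles; "dq": joint speeds; "joint_torque": joint torques, N m; "ee_pos": TCP position; "ee_rot": TCP orientation; "ft_force": force on the tool from outside, world axes, zero at the start; "torque": the same for the moment, N m; "gripper_width": finger opening in m.
Only numpy, scipy, OpenCV 4.12 (cv2) and the standard library are available. Lean on these libraries where they do the work, as an engineer would, in place of code of your own. Each camera call takes 0.05 s, during which the arm holds its last target. There are 200 camera calls.

## Working session

There is one attempt and no reset: what is moved stays moved. The work goes in short steps, each a Python script; the robot and the scene stay as the last script left them, time stands still between calls to the robot, and variables do not carry over. Pictures are saved under pics/ and viewed, about 8 in all and at most 12, crops included, and the job is handed in when it is done.

```bash
mkdir -p pics; ls; cat > h.py <<'E'
import numpy as np, cv2
from cell import ctrl
def snap(n,save=None):
    s=ctrl.snapshot(n)
    if save: cv2.imwrite('pics/'+save,cv2.cvtColor(s['pixels'],cv2.COLOR_RGB2BGR))
    return s
def ray(s,u,v,z):
    V=np.array(s['view']);R=V[:3,:3];o=-R.T@V[:3,3]
    d=R.T@np.array([(u-s['cx'])/s['fx'],(v-s['cy'])/s['fy'],1])
    return o+d*(z-o[2])/d[2]
def proj(s,p):
    c=np.array(s['view'])@np.r_[p,1]
    return np.array([s['fx']*c[0]/c[2]+s['cx'],s['fy']*c[1]/c[2]+s['cy']])
E
python3 - <<'E'
from h import *
import pickle
a=snap('scene','scene0.png');b=snap('top','top0.png')
pickle.dump((a,b),open('s0.pkl','wb'))
for s in (a,b): print(s['fx'],s['cx'],s['cy'],np.round(s['view'],3).tolist())
o=ctrl.observe();print(o['time'],o['ee_pos'],o['ee_rot'],o['ft_force'],ctrl.grip_point_offset)
E
```

```text
pics
399.9112327379809 319.3233172109805 205.35693048919055 [[0.435, 0.9, 0.012, -0.235], [0.56, -0.261, -0.786, -0.217], [-0.705, 0.349, -0.618, 1.468], [0.0, 0.0, 0.0, 1.0]]
442.47533010978805 312.90038383127774 195.06095329593015 [[0.001, -1.0, -0.004, -0.013], [-0.999, -0.001, -0.043, 0.55], [0.043, 0.004, -0.999, 1.414], [0.0, 0.0, 0.0, 1.0]]
0.1 [ 0.15363191 -0.63116315  0.23051619] [-3.11780063e+00 -3.73985703e-01  3.72497566e-04] [-0.09447205  0.32421813  0.31329056] 0.0187
```

View pics/top0.png

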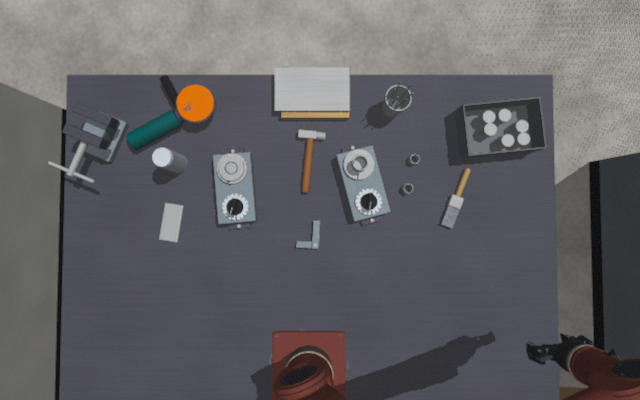

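View pics/scene0.png

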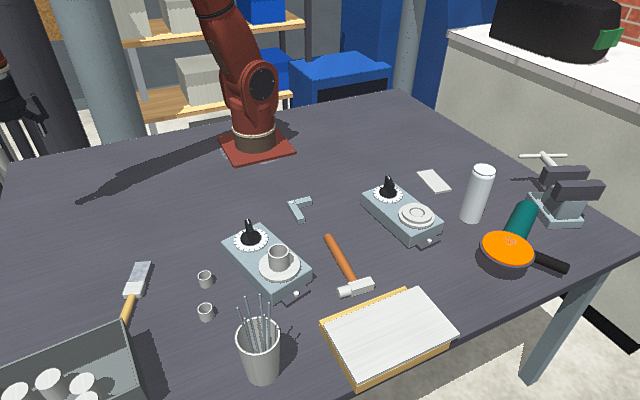

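The top view shows the right head at about (362,183), with an upright tube on its plate at (358,163). The left head at (234,188) carries the flat ring at (231,168). The stub candidates are the tube on the right plate at (358,163), which is the largest and sits on a spigot, and two small loose tubes at (414,159) and (408,188). The first fits, so the right head is the one to turn. Next is an enlarged crop to confirm this and read the knob.

```bash
python3 - <<'E'
from h import *
import pickle
a,b=pickle.load(open('s0.pkl','rb'))
def up(s,x0,y0,w,h,k): return cv2.resize(s['pixels'][y0:y0+h,x0:x0+w,::-1],None,fx=k,fy=k,interpolation=cv2.INTER_CUBIC)
im=np.hstack([up(b,325,135,66,95,6),up(a,218,205,66,95,6)]);cv2.imwrite('pics/crop1.png',im)
p=b['pixels'].astype(int)
# housing: bluish grey; top face z=.05
hsv=cv2.cvtColor(b['pixels'],cv2.COLOR_RGB2HSV)
print(b['pixels'][210,375],b['pixels'][186,360],b['pixels'][203,368],b['pixels'][203,380],b['pixels'][206,358], b['pixels'][250,370])
E
```

```text
[183 188 197] [133 146 152] [39 39 43] [206 213 218] [192 200 207] [83 84 93]
```

View pics/crop1.png

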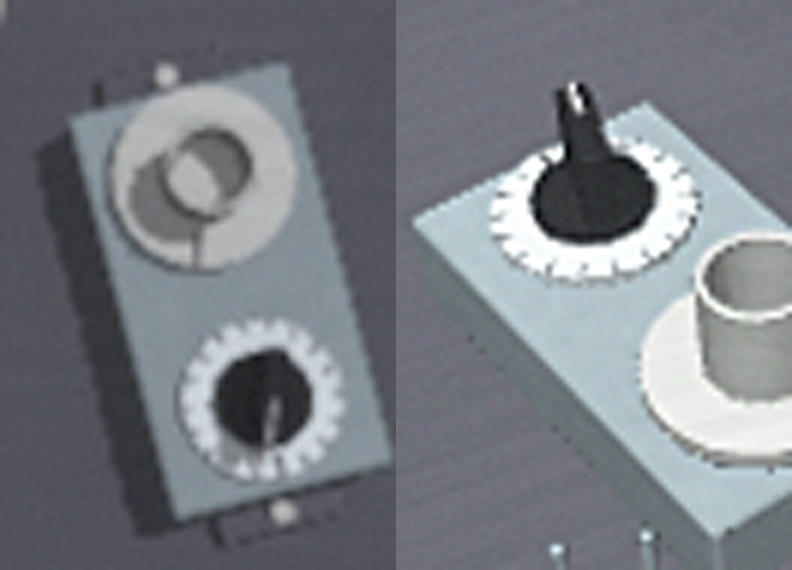

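The crop confirms it: the wide tube stands on the right head's plate, and the loose ones are much narrower. The dial centre is near top pixel (368.5,202) and the pale pointer line runs down and slightly left, past the home end's direction. Now I'll measure it.

```bash
cat > meas.py <<'E'
from h import *
def measure(b,verbose=True):
    p=b['pixels'];k=4
    x0,y0=325,135
    c=cv2.resize(p[y0:235,x0:400],None,fx=k,fy=k,interpolation=cv2.INTER_CUBIC).astype(int)
    px=lambda q:((np.asarray(q,float)+.5)/k-.5+[x0,y0])
    # housing: blue-grey and everything brighter than bench, filled by hull
    R,G,B=c[...,0],c[...,1],c[...,2]
    m=((G-R>6)&(G>105)).astype(np.uint8)
    m=cv2.morphologyEx(m,cv2.MORPH_CLOSE,np.ones((5,5)))
    n,l,st,_=cv2.connectedComponentsWithStats(m);i=1+st[1:,4].argmax()
    cnt=max(cv2.findContours((l==i).astype(np.uint8),0,1)[0],key=cv2.contourArea)
    box=cv2.boxPoints(cv2.minAreaRect(cv2.convexHull(cnt)))
    W=np.array([ray(b,*px(q),.05)[:2] for q in box])
    e=np.diff(np.vstack([W,W[:1]]),axis=0);L=np.linalg.norm(e,axis=1)
    j=L.argmax();d=e[j]/L[j];d*=np.sign(d[0]);cen=W.mean(0)
    print('housing',cen,'sizes',L,'yaw deg',np.degrees(np.arctan2(d[1],d[0])), 'knob axis',cen-.06*d,'plate',cen+.06*d)
    return cen,d
if __name__=='__main__':
    import pickle
    a,b=pickle.load(open('s0.pkl','rb'))
    cen,d=measure(b);p=b['pixels'].astype(int)
    # dial: bright disc, ellipse
    k0=cen-.06*d;u,v=proj(b,[*k0,.055]);r=.042*b['fx']/(1.414-.055+.03);print('dial px',u,v,r)
    x=np.arange(int(u-18),int(u+19));y=np.arange(int(v-18),int(v+19))
    s=p[y[0]:y[-1]+1,x[0]:x[-1]+1]
    mm=((s.min(2)>175)).astype(np.uint8)
    cnt=np.vstack(cv2.findContours(mm,0,1)[0]);(cc,rr)=cv2.minEnclosingCircle(cnt);el=cv2.fitEllipse(cv2.convexHull(cnt))
    print('circle',np.add(cc,[x[0],y[0]]),rr,'ell',el[0][0]+x[0],el[0][1]+y[0],el[1],'world',ray(b,el[0][0]+x[0],el[0][1]+y[0],.055))
    g=s.mean(2).astype(int)
    print(x[0],y[0]);print('\n'.join(' '.join('%3d'%t for t in row[8:32]) for row in g[6:34]))
    # predictions for pointer at angles
    for al in (0,.175,.349,.45):
        h=np.arctan2(-d[1],-d[0])-al;t=np.array([np.cos(h),np.sin(h)])
        print(al,'nose tip',proj(b,[*(k0+.034*t),.06]),'bar end',proj(b,[*(k0+.025*t),.104]),'bar ctr',proj(b,[*k0,.104]),'scene tip',proj(a,[*(k0+.034*t),.06]),'bar end',proj(a,[*(k0+.025*t),.104]),proj(a,[*(k0-.025*t),.104]))
E
python3 meas.py
```

```text
housing [ 0.58771795 -0.17010486] sizes [0.1191291  0.21958097 0.11833632 0.21944665] yaw deg 14.7874294499069 knob axis [ 0.52970519 -0.18541887] plate [ 0.64573072 -0.15479084]
dial px 368.3258762948455 201.07878328709083 13.379383631829445
circle [368.5 201. ] 13.200478553771973 ell 368.48143577575684 201.0444221496582 (25.283414840698242, 26.211271286010742) world [ 0.52981273 -0.18590457  0.055     ]
350 183
139 140 143 150 168 184 172 154 186 206 205 173 184 207 195 171 163 156 146 144 141 142 143 144
141 143 135 146 190 208 205 183 192 206 204 194 198 205 206 175 179 186 157 143 142 143 142 144
129 156 170 142 182 208 206 206 205 206 206 206 206 205 204 183 190 204 186 152 141 142 142 144
140 186 210 187 193 206 208 207 204 205 187 174 168 169 181 197 206 208 192 152 149 149 144 146
158 196 208 209 207 207 206 188 169 162 123  94  80  85 118 184 209 209 176 162 182 163 142 146
156 176 202 207 208 187 164 130  74  39  35  41  46  50  46 147 196 208 195 200 208 188 157 144
188 182 202 208 187 124  56  43  39  35  34  43  50  49  48  85 154 196 208 206 207 191 167 150
211 211 212
[... 2167 characters left out ...]
41062347 219.31921172] [254.73166922 229.7438955 ]
0.175 nose tip [369.47989126 211.93753115] bar end [371.02289533 208.88882838] bar ctr [370.29268018 200.6080488 ] scene tip [245.44185525 229.9553004 ] bar end [245.01385825 218.66436485] [253.09568446 230.44424842]
0.349 nose tip [367.57664667 211.92881573] bar end [369.57759854 208.8822551 ] bar ctr [370.29268018 200.6080488 ] scene tip [247.68474154 229.30568565] bar end [246.7203159  218.18756638] [251.33595871 230.95821992]
0.45 nose tip [366.48135129 211.77222938] bar end [368.74581573 208.7634063 ] bar ctr [370.29268018 200.6080488 ] scene tip [249.02818192 229.04438064] bar end [247.74286664 217.99580821] [250.2754597  231.16604189]
```

The image geometry agrees with a 0.22 x 0.12 m housing and a dial radius of about 42 mm. The head yaw is 14.8°, the knob axis is at (0.530,-0.186), and the pale line fits about 0.35 rad (first stop). Next I'll check IK through the whole turn, then approach.

```bash
cat >> h.py <<'E'
from scipy.spatial.transform import Rotation as Ro
K=np.array([.5298,-.1857]); HY=np.radians(14.8)
def ori(al,flip): # tool down, tool x along bar at knob angle al
    t=HY-al+np.pi*flip
    return (Ro.from_euler('z',t)*Ro.from_euler('x',np.pi)).as_rotvec()
def st(tag=''):
    o=ctrl.observe();R=Ro.from_rotvec(o['ee_rot']).as_matrix()
    y=np.arctan2(R[1,0],R[0,0]);al=(HY-y+np.pi/2)%np.pi-np.pi/2
    print(tag,'t%.2f'%o['time'],'p',np.round(o['ee_pos'],4),'al %.3f'%al,'F',np.round(o['ft_force'],1),'M',np.round(o['torque'],3),'w %.4f'%o['gripper_width'])
    return o
E
python3 - <<'E'
from h import *
Z=.088-ctrl.grip_point_offset
for f in (0,1,-1):
    for al in (.349,.7,1.1):
        q=ctrl.inverse_kinematics([*K,Z],ori(al,f));print(f,al,None if q is None else np.round(q,2))
best=0
q=ctrl.inverse_kinematics([*K,Z],ori(.349,0)); q1=ctrl.inverse_kinematics([*K,Z],ori(.349,1))
f=0 if q1 is None or (q is not None and abs(q[6])<abs(q1[6])) else 1
print('flip',f)
ctrl.goto([*K,.22],ori(.349,f));st()
ctrl.move_linear([*K,.14],rate=.1);st()
snap('top','top1.png');snap('scene','scene1.png')
a,b=[cv2.imread('pics/'+n) for n in('scene1.png','top1.png')]
cv2.imwrite('pics/crop2.png',np.hstack([cv2.resize(b[150:250,320:420],None,fx=4,fy=4),cv2.resize(a[190:290,200:300],None,fx=4,fy=4)]))
E
```

```text
0 0.349 [ 0.58  0.33 -0.38  1.85  0.14  1.   -1.52]
0 0.7 [ 0.54  0.32 -0.33  1.85  0.12  0.99 -1.85]
0 1.1 [ 0.51  0.32 -0.3   1.85  0.11  0.99 -2.24]
1 0.349 [ 0.77  0.36 -0.61  1.84  0.24  1.01  1.55]
1 0.7 [ 0.73  0.35 -0.56  1.84  0.22  1.01  1.21]
1 1.1 [ 0.73  0.35 -0.56  1.84  0.22  1.01  0.81]
-1 0.349 [ 0.77  0.36 -0.61  1.84  0.24  1.01  1.55]
-1 0.7 [ 0.73  0.35 -0.56  1.84  0.22  1.01  1.21]
-1 1.1 [ 0.73  0.35 -0.56  1.84  0.22  1.01  0.81]
flip 0
 t2.19 p [ 0.5295 -0.1869  0.2199] al 0.351 F [-0.9  0.3  0.6] M [-0.03   0.001  0.009] w 0.0853
 t3.14 p [ 0.5303 -0.1858  0.1406] al 0.349 F [ 0.2 -0.3 -0.3] M [-0.016  0.046  0.039] w 0.0854
```

View pics/crop2.png

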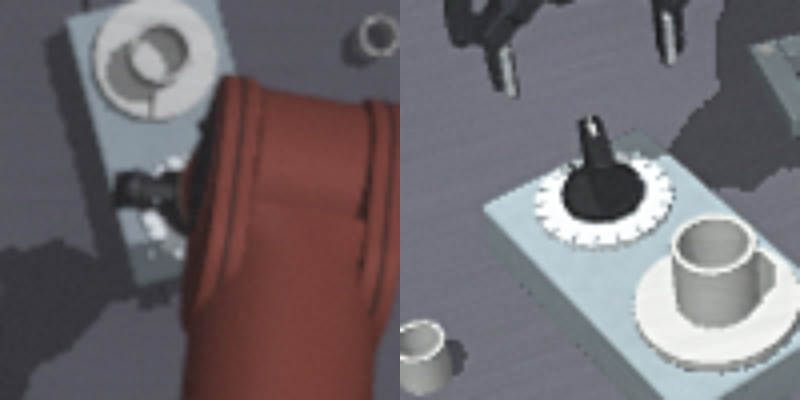

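The fingers hang either side of the bar (scene crop: fingers at (505,70) and (670,40), bar between at (595,140)). I'll descend and grip.

```bash
python3 - <<'E'
from h import *
Z=.088-ctrl.grip_point_offset
print(ctrl.move_linear([*K,Z],rate=.06,stop_force=15));st('down')
ctrl.set_gripper(.03);st('w30')
ctrl.set_gripper(.0);st('grip')
ctrl.wait(.2);st()
E
```

```text
False
down t4.57 p [ 0.5301 -0.1858  0.0697] al 0.349 F [-0.7  0.4  0.8] M [ 0.031  0.019 -0.011] w 0.0856
w30 t5.14 p [ 0.5298 -0.1857  0.0693] al 0.349 F [-0.3 -0.8  0. ] M [-0.004  0.012  0.01 ] w 0.0300
grip t5.42 p [ 0.5298 -0.1867  0.0695] al 0.350 F [-0.7 -3.5  2.3] M [-0.688  0.294 -0.018] w 0.0129
 t5.62 p [ 0.5297 -0.1867  0.0695] al 0.350 F [-1.5 -5.3  2.9] M [-0.965  0.286  0.022] w 0.0132
```

Gripped (13 mm on a 14 mm bar) with low side force. Mz is near 0, which fits being settled in the first stop. Now I'll turn in small steps and log the moment.

```bash
python3 - <<'E'
from h import *
Z=.088-ctrl.grip_point_offset
C=[.5298,-.1869,Z]
for al in np.arange(.39,.88,.0437):
    ctrl.goto(C,ori(al,0)); o=st('%.3f'%al)
    if np.linalg.norm(o['ft_force'])>40: break
E
```

```text
0.390 t5.88 p [ 0.5298 -0.1868  0.0695] al 0.389 F [-2.8 -2.2  5.3] M [-0.107  0.428  0.215] w 0.0135
0.434 t6.12 p [ 0.5298 -0.1868  0.0695] al 0.432 F [-3.5 -0.8  5.7] M [-0.016  0.471  0.242] w 0.0136
0.477 t6.38 p [ 0.5298 -0.1867  0.0695] al 0.476 F [-2.7 -1.2  6.6] M [-0.052  0.582 -0.061] w 0.0131
0.521 t6.62 p [ 0.5298 -0.1867  0.0695] al 0.520 F [-2.8 -1.2  5.9] M [-0.089  0.525  0.071] w 0.0133
0.565 t6.88 p [ 0.5298 -0.1867  0.0695] al 0.564 F [-2.8 -1.5  5.3] M [-0.057  0.532 -0.09 ] w 0.0132
0.609 t7.12 p [ 0.5298 -0.1867  0.0695] al 0.608 F [-2.2 -0.6  5.5] M [-0.064  0.706 -0.638] w 0.0135
0.652 t7.38 p [ 0.5298 -0.1867  0.0695] al 0.651 F [-2.5 -1.9  5.1] M [-0.094  0.516 -0.062] w 0.0136
0.696 t7.62 p [ 0.5298 -0.1868  0.0695] al 0.695 F [-2.7 -0.9  5.3] M [-0.146  0.531 -0.021] w 0.0132
0.740 t7.88 p [ 0.5298 -0.1868  0.0695] al 0.738 F [-2.4 -0.9  6. ] M [-0.114  0.539  0.145] w 0.0136
0.783 t8.12 p [ 0.5298 -0.1867  0.0695] al 0.782 F [-3.2 -1.8  5.8] M [-0.123  0.441  0.25 ] w 0.0134
0.827 t8.38 p [ 0.5298 -0.1867  0.0695] al 0.825 F [-2.4 -1.4  4.7] M [-0.098  0.54   0.071] w 0.0132
0.871 t8.62 p [ 0.5298 -0.1867  0.0695] al 0.869 F [-2.  -1.3  6.1] M [-0.118  0.571 -0.179] w 0.0134
```

Positive peaks at about 0.41 and 0.78 with reversals at about 0.52 and 0.85 match the detent pattern, with the second stop at about 0.70. I'll carry on to the third stop and check that the moment there is near zero.

```bash
python3 - <<'E'
from h import *
Z=.088-ctrl.grip_point_offset
C=[.5298,-.1868,Z]
def avg():
    m=[]
    for _ in range(10): ctrl.wait(.04);m.append(ctrl.observe()['torque'][2])
    return np.mean(m),np.std(m)
for al in (.915,.96,1.0,1.047):
    ctrl.goto(C,ori(al,0));st('%.3f'%al);print('   avg Mz',avg())
b=snap('top','top2.png');a=snap('scene','scene2.png')
# bar/pointer prediction in scene at 3rd stop
k=C[:2]
for n,al in((2,.698),(3,1.047),(4,1.396)):
    h=HY+np.pi-al;t=np.array([np.cos(h),np.sin(h)])
    print(n,'tip scene',proj(a,[*(k+.034*t),.06]),'top',proj(b,[*(k+.034*t),.06]))
A=cv2.imread('pics/scene2.png');B=cv2.imread('pics/top2.png')
cv2.imwrite('pics/crop3.png',np.hstack([cv2.resize(B[150:240,320:400],None,fx=5,fy=5,interpolation=2),cv2.resize(A[195:285,210:290],None,fx=5,fy=5,interpolation=2)]))
E
```

```text
0.915 t8.88 p [ 0.5299 -0.1867  0.0695] al 0.914 F [-2.4 -1.7  5.1] M [-0.169  0.44   0.019] w 0.0133
   avg Mz (np.float64(0.008567433659357217), np.float64(0.024558933390269377))
0.960 t9.54 p [ 0.5298 -0.1868  0.0695] al 0.959 F [-1.  -1.7  5.7] M [-0.176  0.642 -0.553] w 0.0133
   avg Mz (np.float64(-0.5533313179820314), np.float64(0.022613972747797778))
1.000 t10.21 p [ 0.5298 -0.1868  0.0695] al 0.999 F [-2.1 -0.4  4.7] M [-0.151  0.483 -0.259] w 0.0132
   avg Mz (np.float64(-0.28215155535176084), np.float64(0.026572382321761134))
1.047 t10.88 p [ 0.5299 -0.1868  0.0695] al 1.046 F [-2.1 -1.9  5.4] M [-0.215  0.496 -0.031] w 0.0135
   avg Mz (np.float64(-0.025112316372097866), np.float64(0.03364498167085239))
2 tip scene [251.85233782 228.95371118] top [364.3498153  210.89960131]
3 tip scene [256.33600721 229.49600183] top [361.2339785  208.70665001]
4 tip scene [260.11901715 231.05224788] top [359.05227025 205.58567023]
```

View pics/crop3.png

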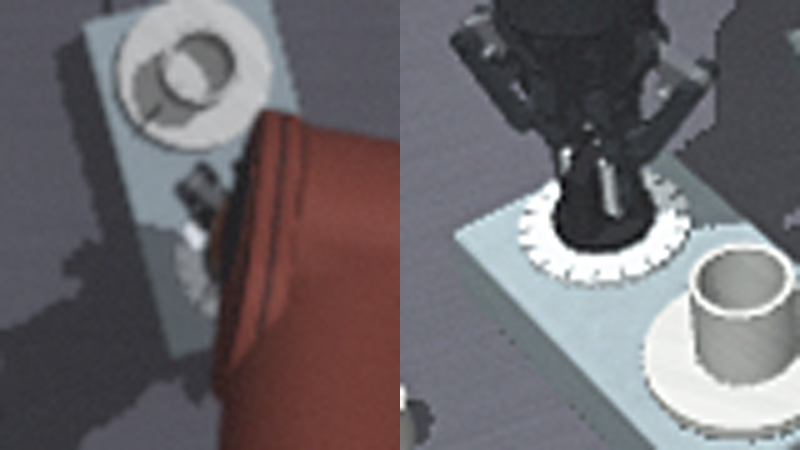

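The scene crop shows the pads holding the bar at (600,190) and the stub upright on its plate at (740,310). The faceplate's dark mark in the top crop points from (195,72) to (155,115), about 58° clockwise of the home direction, against about 20° at the start. That independently confirms stop 1 → stop 3, and Mz is about 0 there. Handing in.

```bash
python3 - <<'E'
from h import *
st('final'); ctrl.sign_off(); 
E
```

```text
final t11.39 p [ 0.5298 -0.1868  0.0695] al 1.045 F [-1.6 -2.   5.6] M [-0.184  0.419 -0.04 ] w 0.0134
the job is handed in; nothing more can be done
```

The right head carries the pipe stub, and I turned its knob clockwise from the first stop to the third. I handed the job in at 11.4 s with the knob still gripped.

- **Starting position:** before I gripped the knob, the pointer in the images read about 0.35 rad, which is the first stop. The faceplate mark (about 20° from home) agreed.
- **Turn:** the moment on the tool rose and reversed twice, one click for each stop passed.
- **Final checks:** the gripper stood at 1.045 rad against 1.047 for the third stop. The turning moment was about −0.03 N m, so the knob is settled there. The faceplate mark read about 58° from home (60° expected), and the stub was still upright on its plate. The highest force in the readings I logged was about 7 N.
- **Not fully consistent:** the moment reached about −0.6 N m just after each snap, more than the 0.2 N m given for leaving a stop. I put this down to friction or wind-up in the grip. In the last top view the arm hid the knob's pointer, so the final angle rests on the grip pose, the moment and the faceplate mark.

I did not touch the left head or the other things on the bench.

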